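# Turn the arch block for the second pull

## Task

The arch-ended printing block on the bed of the proof press has had its first pull and must be turned for the second. Turn it a quarter turn so that its flat end faces the stop bar, and set it lying flat on the bed, printing face up, with the flat end squarely against the bar at the bar's middle; let go of it. Leave the plain rectangular block where it is.

Things in the scene. Friction and masses are not known exactly. Their poses are not given: they have to be found in the camera images.
- arch_center (a point): Centre, half-way up, of the arch-ended block: light wood faced with brown lino, 100 x 60 x 32 mm high, 150 g, loose on the bed, lino up. One end is flat, the other a half round of 30 mm radius. x runs along it to the flat end (50 mm off), y across its width, z up. The long sides are straight from 20 mm behind this point to the flat end. At the start a long side roughly faces the bar.
- arch_flat (a point): Middle of the flat end face of the arch-ended block, half-way up (50 mm along x from its centre; same axes).
- stop (a point): Middle of the fixed stop bar, at the foot of its face; its height is the bed's top (30 mm over the bench). Dark steel bar across the bed, 260 mm long, 26 mm high, white line at its middle. x points through the bar away from the blocks, y along it, z up. Roller, from 60 mm, and handle, 113 mm up, stand behind it; rails 30 mm high 186 mm either side; small weight and strip near its ends.
- plain_center (a point): Centre (half-way up) of the plain rectangular block, of the same wood and lino, 100 x 60 x 32 mm, both ends square, lying on the bed beside the arch-ended one (either side). To be left alone. x along its length, z up.
Things that resemble listed ones, but are neither listed nor needed, are in the scene too. Leave any pink or red look-alike of the part that bears arch_center alone.

How it is judged:
By the outcome, as a careful person would: the job done as asked, in the order asked, and still so for the second after the job is handed in, with the robot touching nothing.
It also fails if it takes over 35 s, if anything falls off the work surface, if the arm or the gripper's body presses on something with over 40 N, if the wrist force passes 120 N, or if a joint passes its speed limit or range.

## Robot

A 6-joint arm with a two-finger parallel gripper is mounted at the origin on the work surface. World frame = base frame: x ahead of the robot, y to its left, z up, the work surface at z = 0. Lengths are in mm, angles in rad, forces in N, time in s.
With the tool pointing down it reaches from about 275 to 725 mm from the base axis. Payload 5.6 kg.
Tool frame: the origin (TCP) lies midway between the tips of the shut fingers; the grasp point (between the pads) lies behind it (env.hold_point_z is the z of the grasp point in the tool frame, in mm); z points along the fingers, x is the direction in which the jaws open and shut, and the axes are right-handed (so a half turn about z gives the same grasp; the last joint's range is limited). The gripper opens to 85 mm and grips with 20 to 120 N. Pads are 22 mm wide; open, the fingers measure 114 mm over their backs; the gripper's body (76 mm by 85 mm) begins 54 mm behind the grasp point. The pads swing forward as they close: fully open they stand 13 mm farther back than shut.
Start: joints at [1.624, 0.255, 0.108, 0, -1.424, -0.285], TCP at [126.324, 535.29, 231.283] pointing down, gripper open.
Joint ranges: [-2.95, 2.95], [-1.21, 1.97], [-1.09, 1.5], [-2.87, 1.71], [-2.94, -0.07], [-3.05, 3.05]. Speed limits (rad/s): [2.57, 2.57, 3.14, 3.14, 3.14, 3.14].

## Interface

Orientations are given as [roll, pitch, yaw] about the fixed x, y, z axes, in that order (R = Rz(yaw) Ry(pitch) Rx(roll)).
In Python, from workcell import env gives the robot as it stands.
- The arm moves only by the shell command python3 -m jog 'ROWS' [FORCE]. ROWS is JSON, a list of rows, each an object of numbers: "dx", "dy", "dz": the shift along the tool's x, y, z in mm; "rx", "ry", "rz": the turn, a rotation vector about the tool's x, y, z in rad; "fingers": the opening, from 0 (shut) to 1 (fully open). In form: [{"dx": .., "dy": .., "dz": .., "rx": .., "ry": .., "rz": .., "fingers": ..}, ...]. A call has 1 to 12 rows; each row is the pose to reach, as a shift and turn from the pose commanded when the call began, along the tool's axes at that moment; what a row does not reach only later rows make up. A row lasts 1/12 s, in which the tool goes at most 41.7 mm and 7.16 degrees, less where a joint would pass 70% of its speed; a pose out of reach is approached as far as the arm can. A call with a gripper value outside its range is refused whole. The fingers move at their own pace and stop on an object; FORCE is the grip in N (left out, the last holds). Time passes only in rows, so rows that repeat a pose let the fingers close. It gives the time, the measured TCP pose, the force and the opening at its end, in the units of the state.
- env.sense(): the state, without advancing time (a new reading comes with each control period).
- env.capture(name): name is "scene" or "top" or "wrist"; returns the picture (384x512x3 uint8, red, green, blue); there is no depth.
- env.camera_model(name): a dict with "fx", "fy", "cx", "cy" (pixels), "k1" (the pictures are not rectified: a ray, as slopes to the right and down, at radius r is drawn at 1 + k1 r^2 times it, then the intrinsics apply), "position" and "rotation" of the camera in the world. Camera axes: x right, y down, z forward; pixel columns grow to the right and rows downward; lengths in mm; the calibration is good to about 2 mm. A picture is of the moment at which its call begins: read the wrist's pose just before it. camera_model takes no time and is no camera call; for the wrist camera it gives the pose at the moment of the call.
- env.job_done(): hands the job in, once; it reports no verdict.
The state is a dict: "time": time; "joints": joint angles; "joint_vel": joint speeds; "joint_torque": joint torques, N m; "eef_pos": TCP position; "ee_rot": TCP orientation; "wrist_force": force on the tool from outside, world axes, zero at the start; "torque": the same for the moment, N m; "grip_width": finger opening in mm.
Only numpy, scipy, OpenCV 4.12 (cv2) and the standard library are available. Lean on these libraries where they do the work, as an engineer would, in place of code of your own. Each camera call takes 0.05 s, during which the arm holds its last target. There are 200 camera calls.

## Working session

There is one attempt and no reset: what is moved stays moved. The work goes in short steps, Python scripts to look and compute and a shell command to move; the robot and the scene stay as the last step left them, time stands still between calls to the robot, and variables do not carry over. Pictures are saved under pics/ and viewed, about 8 in all and at most 12, crops included, and the job is handed in when it is done.

```bash
mkdir -p pics; ls; cat > h.py <<'E'
import numpy as np, cv2
from workcell import env
from scipy.spatial.transform import Rotation as R
def snap(c,f,crop=None,s=1):
    m=env.camera_model(c); im=env.capture(c)
    cv2.imwrite('pics/full_'+f,im[:,:,::-1])
    if crop: x0,y0,x1,y1=crop; im=im[y0:y1,x0:x1]
    cv2.imwrite('pics/'+f,cv2.resize(im[:,:,::-1],None,fx=s,fy=s,interpolation=cv2.INTER_CUBIC)); return m
def px2w(m,uv,z):
    K=np.array([[m['fx'],0,m['cx']],[0,m['fy'],m['cy']],[0,0,1.]])
    d=(np.array(uv,float)-[m['cx'],m['cy']])/[m['fx'],m['fy']]
    u=d.copy()
    for _ in range(20): u=d/(1+m['k1']*(u**2).sum(-1,keepdims=True))
    r=np.c_[u,np.ones(len(u))]@np.array(m['rotation']).T
    p=np.array(m['position']); return p+r*((z-p[2])/r[:,2:])
E
python3 - <<'E'
from h import *
import json
for c in ('top','scene'):
    m=snap(c,c+'1.png',None,1.5); print(c,m)
print(env.sense(),env.hold_point_z)
E
```

```text
pics
top {'fx': 469.85177939285455, 'fy': 469.85177939285455, 'cx': 260.44467219818284, 'cy': 190.94483089250392, 'k1': -0.1961731187346206, 'position': array([ 407.82136309,  136.66678979, 1044.94971236]), 'rotation': array([-3.05554695,  0.02398081, -1.54611502])}
scene {'fx': 401.2624616980371, 'fy': 401.2624616980371, 'cx': 254.7862238621988, 'cy': 188.12039885704758, 'k1': -0.09405346502921517, 'position': array([1004.65770059,  421.39047244,  762.7017288 ]), 'rotation': array([-2.47738758, -0.01123909,  2.10501453])}
{'time': 0.1, 'joints': array([ 1.62359147e+00,  2.55700817e-01,  1.07118780e-01, -4.07865015e-04,
       -1.42386563e+00, -2.84629051e-01]), 'joint_vel': array([-2.98856346e-04,  1.38608581e-03,  2.36253990e-03,  2.48886055e-04,
        8.14546710e-04,  5.33611419e-05]), 'joint_torque': array([-2.02514660e-03, -3.87602735e+01,  2.38474774e+01,  5.37776917e+00,
       -3.76848708e-03,  1.62659326e-06]), 'eef_pos': array([126.20383163, 534.8791017 , 230.47554327]), 'ee_rot': array([-3.14151609e+00, -1.69817618e-03, -1.80269034e+00]), 'wrist_force': array([-1.01301776, -0.09789565,  0.30787051]), 'torque': array([ 0.00584316,  0.00875084, -0.01218513]), 'grip_width': 85.22898362141615} -18.700000000000003
```

View pics/top1.png

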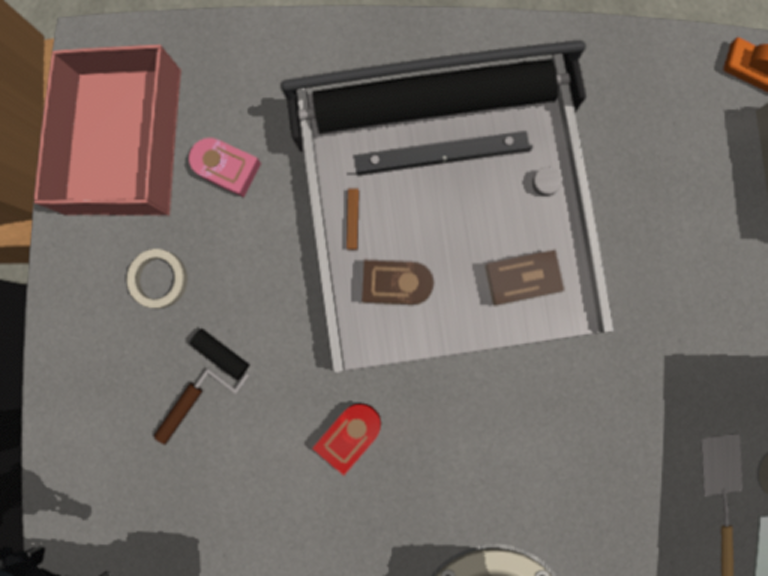

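View pics/scene1.png

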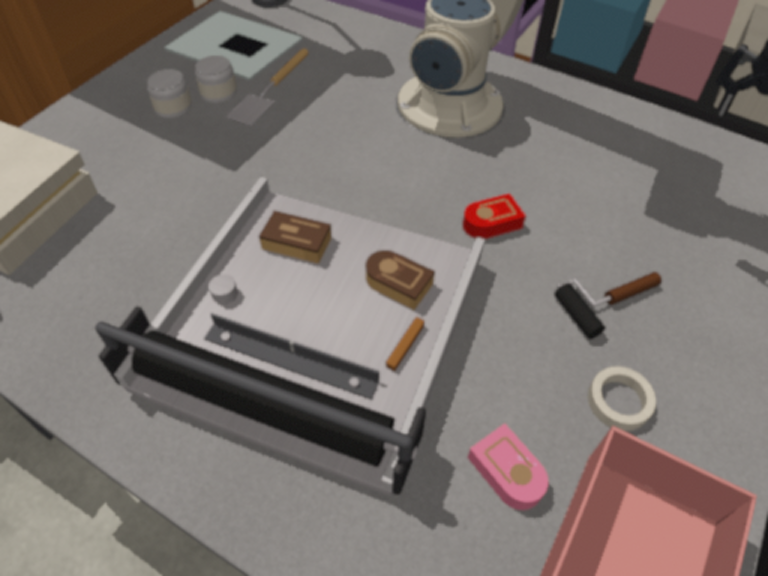

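The pictures show these candidates, in pixels of the 768-wide top view: brown arch block (398,283), plain brown block (525,277), pink look-alike (223,166) and red look-alike (347,438). By the description I choose the brown arch on the bed at (398,283). The next crop checks it.

```bash
sed -i "s/np.array(m\['rotation'\]).T/R.from_euler('xyz',m['rotation']).as_matrix().T/" h.py
python3 - <<'E'
import cv2
im=cv2.imread('pics/full_top1.png')[75:225,220:400]
cv2.imwrite('pics/c1.png',cv2.resize(im,None,fx=4,fy=4,interpolation=cv2.INTER_CUBIC))
E
```

```text
(no output)
```

View pics/c1.png

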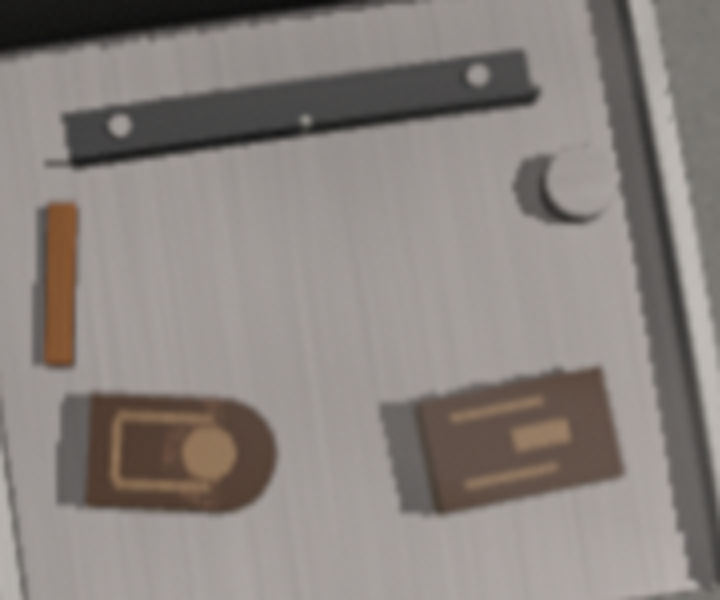

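The crop confirms the brown arch: flat end left with corners (92,394) and (88,506), round tip (277,455). The bar's foot line runs (72,165)–(538,97), with the white line at (306,122–128). The plain block is on the right.

```bash
python3 - <<'E'
from h import *
m=env.camera_model('top')
f=lambda l,z:px2w(m,np.array(l)/4+[220-.4,75-.4],z).round(1)
a=f([(92,394),(88,506),(277,455),(215,398),(215,512)],62);print('arch',a)
b=f([(72,165),(538,99),(306,130)],30);print('foot',b)
b2=f([(65,115),(525,50),(70,156),(530,90),(306,122)],56);print('bartop',b2)
print('plain',f([(418,404),(600,368),(622,474),(442,513)],62))
print('strip',f([(48,204),(77,204),(73,364),(45,364)],35),'weight',f([(580,180)],50))
fl=(a[0]+a[1])/2; d=fl-a[2]; print('yaw x axis',np.arctan2(d[1],d[0]),np.linalg.norm(d),'center',(fl+a[2])/2)
e=b[0]-b[1]; print('bar dir',np.arctan2(e[1],e[0]),np.linalg.norm(e))
e=b2[2]-b2[3]; print('bar dir',np.arctan2(e[1],e[0]),np.linalg.norm(e))
w=env.camera_model('wrist');print(w, env.sense()['eef_pos'])
E
```

```text
arch [[529.  200.9  62. ]
 [469.7 201.4  62. ]
 [498.8 102.8  62. ]
 [528.2 136.   62. ]
 [468.1 134.7  62. ]]
foot [[660.5 217.9  30. ]
 [704.5 -40.7  30. ]
 [682.9  88.8  30. ]]
bartop [[681.8 220.5  56. ]
 [724.5 -29.2  56. ]
 [659.  217.   56. ]
 [701.8 -31.8  56. ]
 [680.4  90.1  56. ]]
plain [[527.5  29.   62. ]
 [549.1 -68.   62. ]
 [492.9 -80.   62. ]
 [470.3  15.6  62. ]]
strip [[637.  230.   35. ]
 [637.3 214.   35. ]
 [548.5 213.5  35. ]
 [548.2 228.8  35. ]] weight [[653.9 -60.   50. ]]
yaw x axis 1.565204112594282 98.35153786291296 center [499.075 151.975  62.   ]
bar dir 1.7393292981326762 262.3165263569949
bar dir 1.7411546471018942 252.4545107539178
{'fx': 304.4454243205464, 'fy': 304.4454243205464, 'cx': 257.16964158160107, 'cy': 190.66396177226173, 'k1': -0.043242915858714544, 'position': array([199.28066785, 516.73771271, 372.72367867]), 'rotation': array([ 2.84202210e+00, -1.67755699e-03, -1.80191425e+00])} [126.20383163 534.8791017  230.47554327]
```

```bash
python3 -m jog '[{"dx":286.5,"dy":-451.4,"dz":41,"rz":1.345,"fingers":1},{"dx":286.5,"dy":-451.4,"dz":41,"rz":1.345,"fingers":1},{"dx":286.5,"dy":-451.4,"dz":41,"rz":1.345,"fingers":1},{"dx":286.5,"dy":-451.4,"dz":41,"rz":1.345,"fingers":1},{"dx":286.5,"dy":-451.4,"dz":41,"rz":1.345,"fingers":1},{"dx":286.5,"dy":-451.4,"dz":41,"rz":1.345,"fingers":1},{"dx":286.5,"dy":-451.4,"dz":41,"rz":1.345,"fingers":1},{"dx":286.5,"dy":-451.4,"dz":41,"rz":1.345,"fingers":1},{"dx":286.5,"dy":-451.4,"dz":41,"rz":1.345,"fingers":1},{"dx":286.5,"dy":-451.4,"dz":41,"rz":1.345,"fingers":1},{"dx":286.5,"dy":-451.4,"dz":41,"rz":1.345,"fingers":1},{"dx":286.5,"dy":-451.4,"dz":41,"rz":1.345,"fingers":1}]'
```

```text
invalid input
```

```bash
python3 -m jog '[{"dx":286.5,"dy":-451.4,"dz":41,"rx":0,"ry":0,"rz":1.345,"fingers":1},{"dx":286.5,"dy":-451.4,"dz":41,"rx":0,"ry":0,"rz":1.345,"fingers":1},{"dx":286.5,"dy":-451.4,"dz":41,"rx":0,"ry":0,"rz":1.345,"fingers":1},{"dx":286.5,"dy":-451.4,"dz":41,"rx":0,"ry":0,"rz":1.345,"fingers":1},{"dx":286.5,"dy":-451.4,"dz":41,"rx":0,"ry":0,"rz":1.345,"fingers":1},{"dx":286.5,"dy":-451.4,"dz":41,"rx":0,"ry":0,"rz":1.345,"fingers":1},{"dx":286.5,"dy":-451.4,"dz":41,"rx":0,"ry":0,"rz":1.345,"fingers":1},{"dx":286.5,"dy":-451.4,"dz":41,"rx":0,"ry":0,"rz":1.345,"fingers":1},{"dx":286.5,"dy":-451.4,"dz":41,"rx":0,"ry":0,"rz":1.345,"fingers":1},{"dx":286.5,"dy":-451.4,"dz":41,"rx":0,"ry":0,"rz":1.345,"fingers":1},{"dx":286.5,"dy":-451.4,"dz":41,"rx":0,"ry":0,"rz":1.345,"fingers":1},{"dx":286.5,"dy":-451.4,"dz":41,"rx":0,"ry":0,"rz":1.345,"fingers":1}]'
```

```text
time: 1.1
eef_pos: [475.5, 176.7, 192.7]
ee_rot: [-3.142, -0.0, 3.131]
wrist_force: [0.8, 0.7, -0.4]
grip_width: 85.2
```

```bash
python3 -m jog '[{"dx":0,"dy":0,"dz":0,"rx":0,"ry":0,"rz":0,"fingers":1},{"dx":0,"dy":0,"dz":0,"rx":0,"ry":0,"rz":0,"fingers":1},{"dx":0,"dy":0,"dz":0,"rx":0,"ry":0,"rz":0,"fingers":1}]'
python3 - <<'E'
from h import *
print(env.sense()['eef_pos'],env.sense()['ee_rot'])
snap('wrist','w1.png',None,1.5)
print(env.camera_model('wrist'))
E
```

```text
time: 1.35
eef_pos: [474.4, 178.4, 192.6]
ee_rot: [-3.141, -0.001, 3.135]
wrist_force: [0.5, 0.2, -0.3]
grip_width: 85.3
[474.37440557 178.39737956 192.61758478] [-3.14132694e+00 -9.27479234e-04  3.13471183e+00]
{'fx': 304.4454243205464, 'fy': 304.4454243205464, 'cx': 257.16964158160107, 'cy': 190.66396177226173, 'k1': -0.043242915858714544, 'position': array([473.32467398, 102.48099972, 335.12174302]), 'rotation': array([2.84144464e+00, 9.91431469e-05, 3.13689901e+00])}
```

View pics/w1.png

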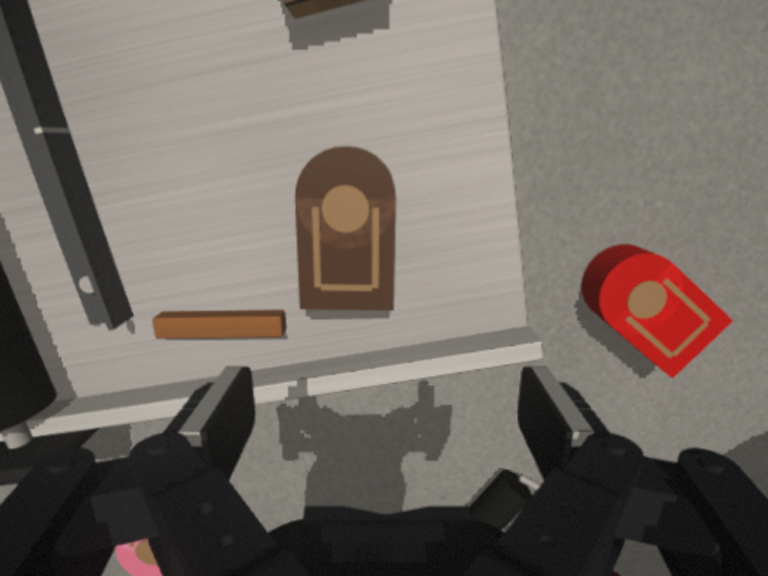

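The wrist view shows the arch block with flat end corners at (299,310) and (393,309), tip (346,147). The bar's white line runs (36,130)–(69,131) and the foot end of the bar is near (133,318).

```bash
python3 - <<'E'
from h import *
m=env.camera_model('wrist')
f=lambda l,z:px2w(m,np.array(l)/1.5-.2,z).round(1)
a=f([(299,310),(393,309),(346,147),(296,195),(395,195)],62);print(a)
print('foot',f([(69,131),(132,318),(27,0)],30)); print('toptest',f([(36,130),(103,328)],56))
E
python3 - <<'E'
import cv2
im=cv2.imread('pics/full_w1.png')[0:225,0:150]
cv2.imwrite('pics/c2.png',cv2.resize(im,None,fx=2.6,fy=2.6,interpolation=cv2.INTER_CUBIC))
E
```

```text
[[529.3 202.6  62. ]
 [469.4 202.1  62. ]
 [496.4 103.2  62. ]
 [526.8 130.2  62. ]
 [468.2 130.6  62. ]]
foot [[679.   90.5  30. ]
 [658.1 220.1  30. ]
 [692.1  12.9  30. ]]
toptest [[682.   90.4  56. ]
 [663.7 217.3  56. ]]
```

View pics/c2.png

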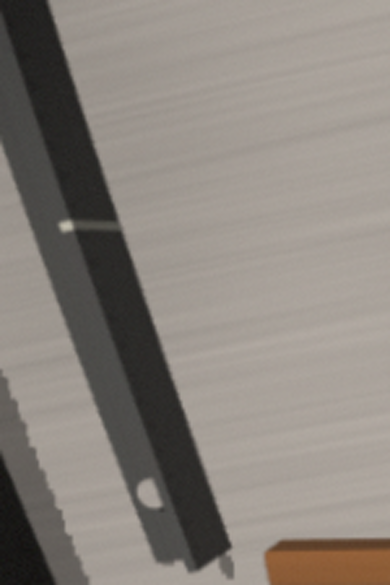

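```bash
python3 -m jog '[{"dx":-24,"dy":-26,"dz":10,"rx":0,"ry":0,"rz":0.01,"fingers":1},{"dx":-24,"dy":-26,"dz":45,"rx":0,"ry":0,"rz":0.01,"fingers":1},{"dx":-24,"dy":-26,"dz":85,"rx":0,"ry":0,"rz":0.01,"fingers":1},{"dx":-24,"dy":-26,"dz":115,"rx":0,"ry":0,"rz":0.01,"fingers":1},{"dx":-24,"dy":-26,"dz":140,"rx":0,"ry":0,"rz":0.01,"fingers":1},{"dx":-24,"dy":-26,"dz":155,"rx":0,"ry":0,"rz":0.01,"fingers":1},{"dx":-24,"dy":-26,"dz":161,"rx":0,"ry":0,"rz":0.01,"fingers":1},{"dx":-24,"dy":-26,"dz":161,"rx":0,"ry":0,"rz":0.01,"fingers":1},{"dx":-24,"dy":-26,"dz":161,"rx":0,"ry":0,"rz":0.01,"fingers":1}]' 40
```

```text
time: 2.15
eef_pos: [498.7, 153.5, 33.0]
ee_rot: [3.141, 0.001, 3.128]
wrist_force: [0.1, 1.2, 1.1]
grip_width: 85.4
```

```bash
python3 -m jog '[{"dx":0,"dy":0,"dz":0,"rx":0,"ry":0,"rz":0,"fingers":0.55},{"dx":0,"dy":0,"dz":0,"rx":0,"ry":0,"rz":0,"fingers":0.55},{"dx":0,"dy":0,"dz":0,"rx":0,"ry":0,"rz":0,"fingers":0.55},{"dx":0,"dy":0,"dz":0,"rx":0,"ry":0,"rz":0,"fingers":0.55},{"dx":0,"dy":0,"dz":0,"rx":0,"ry":0,"rz":0,"fingers":0.3},{"dx":0,"dy":0,"dz":0,"rx":0,"ry":0,"rz":0,"fingers":0.3},{"dx":0,"dy":0,"dz":0,"rx":0,"ry":0,"rz":0,"fingers":0.3}]' 40; python3 -c "
from h import *
s=env.sense();print(s['eef_pos'],s['ee_rot'])"
```

```text
time: 2.73
eef_pos: [499.3, 153.1, 33.6]
ee_rot: [3.14, 0.002, 3.126]
wrist_force: [-1.7, 1.4, 5.0]
grip_width: 59.3
[499.31973727 153.10319522  33.56375344] [3.14004101e+00 2.42532504e-03 3.12592428e+00]
```

```bash
python3 -m jog '[{"dx":0,"dy":0,"dz":-20,"rx":0,"ry":0,"rz":0,"fingers":0.3},{"dx":0,"dy":0,"dz":-50,"rx":0,"ry":0,"rz":0,"fingers":0.3},{"dx":-12,"dy":-7,"dz":-50,"rx":0,"ry":0,"rz":0.11,"fingers":0.3},{"dx":-24,"dy":-14,"dz":-50,"rx":0,"ry":0,"rz":0.22,"fingers":0.3},{"dx":-37,"dy":-22,"dz":-50,"rx":0,"ry":0,"rz":0.33,"fingers":0.3},{"dx":-49,"dy":-29,"dz":-50,"rx":0,"ry":0,"rz":0.44,"fingers":0.3},{"dx":-61,"dy":-36,"dz":-50,"rx":0,"ry":0,"rz":0.55,"fingers":0.3},{"dx":-73,"dy":-43,"dz":-50,"rx":0,"ry":0,"rz":0.66,"fingers":0.3},{"dx":-85,"dy":-50,"dz":-50,"rx":0,"ry":0,"rz":0.77,"fingers":0.3},{"dx":-98,"dy":-57,"dz":-50,"rx":0,"ry":0,"rz":0.88,"fingers":0.3},{"dx":-110,"dy":-65,"dz":-50,"rx":0,"ry":0,"rz":0.99,"fingers":0.3},{"dx":-122,"dy":-72,"dz":-50,"rx":0,"ry":0,"rz":1.1,"fingers":0.3}]'
python3 -m jog '[{"dx":0,"dy":0,"dz":0,"rx":0,"ry":0,"rz":0.1,"fingers":0.3},{"dx":0,"dy":0,"dz":0,"rx":0,"ry":0,"rz":0.2,"fingers":0.3},{"dx":0,"dy":0,"dz":0,"rx":0,"ry":0,"rz":0.288,"fingers":0.3},{"dx":0,"dy":0,"dz":0,"rx":0,"ry":0,"rz":0.288,"fingers":0.3},{"dx":0,"dy":0,"dz":0,"rx":0,"ry":0,"rz":0.288,"fingers":0.3}]'
python3 - <<'E'
from h import *
s=env.sense();print(s['eef_pos'],s['ee_rot'],s['wrist_force'])
snap('wrist','w2.png',None,1.5)
E
```

```text
time: 3.73
eef_pos: [619.6, 77.9, 81.9]
ee_rot: [-3.141, -0.0, 2.02]
wrist_force: [-0.3, 0.4, -1.6]
grip_width: 59.1
time: 4.15
eef_pos: [619.1, 78.4, 82.0]
ee_rot: [-3.141, -0.0, 1.74]
wrist_force: [-0.4, 0.1, -0.9]
grip_width: 59.0
[619.12780739  78.42764649  81.98349861] [-3.14131206e+00 -1.53898252e-04  1.73998870e+00] [-0.36158908  0.12532179 -0.8599975 ]
```

View pics/w2.png

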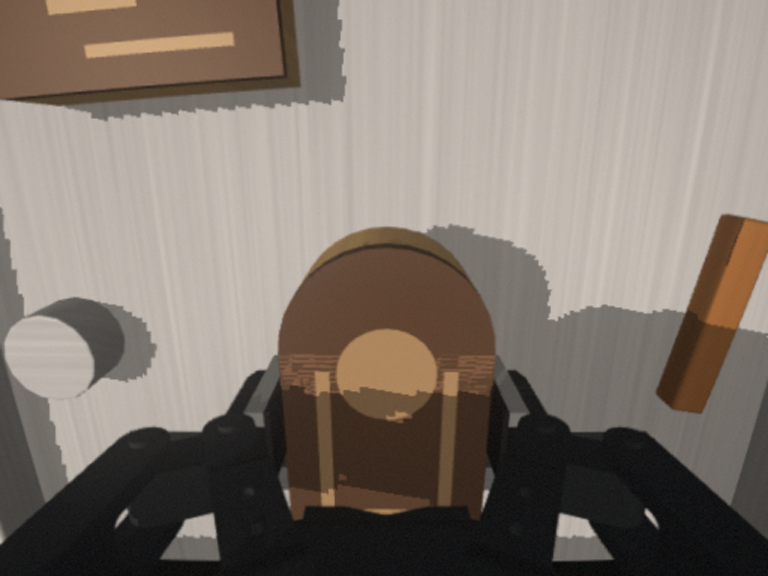

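```bash
python3 -m jog '[{"dx":0.9,"dy":0,"dz":20,"rx":0,"ry":0,"rz":0,"fingers":0.3},{"dx":0.9,"dy":0,"dz":35,"rx":0,"ry":0,"rz":0,"fingers":0.3},{"dx":0.9,"dy":0,"dz":43,"rx":0,"ry":0,"rz":0,"fingers":0.3},{"dx":0.9,"dy":0,"dz":46,"rx":0,"ry":0,"rz":0,"fingers":0.3},{"dx":0.9,"dy":0,"dz":48,"rx":0,"ry":0,"rz":0,"fingers":0.3},{"dx":0.9,"dy":0,"dz":48,"rx":0,"ry":0,"rz":0,"fingers":0.3},{"dx":0.9,"dy":4,"dz":48,"rx":0,"ry":0,"rz":0,"fingers":0.3},{"dx":0.9,"dy":8,"dz":48,"rx":0,"ry":0,"rz":0,"fingers":0.3},{"dx":0.9,"dy":10,"dz":48,"rx":0,"ry":0,"rz":0,"fingers":0.3},{"dx":0.9,"dy":10,"dz":48,"rx":0,"ry":0,"rz":0,"fingers":0.3},{"dx":0.9,"dy":10,"dz":48,"rx":0,"ry":0,"rz":0,"fingers":0.3}]'
python3 -m jog '[{"dx":0,"dy":1,"dz":0,"rx":0,"ry":0,"rz":0,"fingers":0.3},{"dx":0,"dy":2,"dz":0,"rx":0,"ry":0,"rz":0,"fingers":0.3},{"dx":0,"dy":2,"dz":0,"rx":0,"ry":0,"rz":0,"fingers":0.3}]'
python3 -m jog '[{"dx":0,"dy":1,"dz":0,"rx":0,"ry":0,"rz":0,"fingers":0.3},{"dx":0,"dy":1,"dz":0,"rx":0,"ry":0,"rz":0,"fingers":0.3}]'

```

```text
time: 5.12
eef_pos: [629.3, 81.1, 34.2]
ee_rot: [3.141, -0.0, 1.738]
wrist_force: [-0.1, -0.0, -1.6]
grip_width: 59.3
time: 5.37
eef_pos: [630.1, 81.2, 33.8]
ee_rot: [-3.14, 0.0, 1.738]
wrist_force: [-4.2, -0.9, 0.8]
grip_width: 59.5
time: 5.53
eef_pos: [630.1, 81.1, 33.8]
ee_rot: [-3.138, 0.0, 1.738]
wrist_force: [-7.1, -0.8, 2.4]
grip_width: 59.2
```

```bash
python3 -m jog '[{"dx":0,"dy":1,"dz":0,"rx":0,"ry":0,"rz":0,"fingers":0.3},{"dx":0,"dy":2,"dz":0,"rx":0,"ry":0,"rz":0,"fingers":0.3},{"dx":0,"dy":2,"dz":0,"rx":0,"ry":0,"rz":0,"fingers":0.3}]'
python3 - <<'E'
from h import *
s=env.sense();print(s['eef_pos'],s['ee_rot'],s['wrist_force'],s['torque'])
snap('top','t2.png',(250,70,360,200),4.5)
E
```

```text
time: 5.78
eef_pos: [630.1, 81.1, 33.8]
ee_rot: [-3.134, 0.0, 1.738]
wrist_force: [-14.1, -1.0, 7.7]
grip_width: 58.9
[630.07319361  81.09117342  33.75925366] [-3.13364207e+00  4.50973212e-04  1.73793865e+00] [-14.08946795  -0.97393876   7.67072222] [-0.17536527  4.39648155  0.38611524]
```

View pics/t2.png

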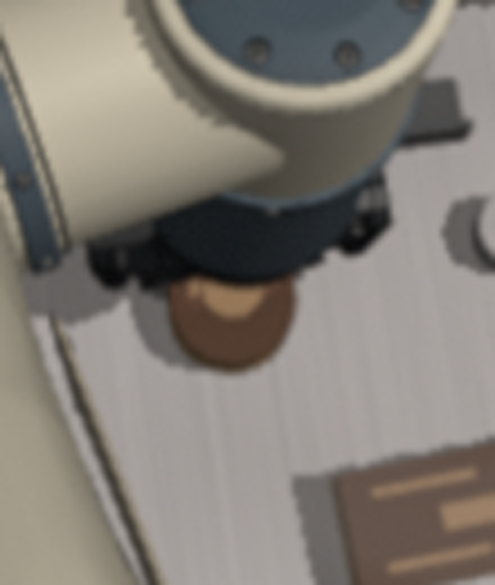

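The arm hides the bar, and only the arch's round end at (232,310) shows. I relax the push, let go, lift and back off so I can look.

```bash
python3 -m jog '[{"dx":0,"dy":-1.5,"dz":0,"rx":0,"ry":0,"rz":0,"fingers":0.3},{"dx":0,"dy":-3,"dz":0,"rx":0,"ry":0,"rz":0,"fingers":0.3},{"dx":0,"dy":-3,"dz":0,"rx":0,"ry":0,"rz":0,"fingers":0.6},{"dx":0,"dy":-3,"dz":0,"rx":0,"ry":0,"rz":0,"fingers":0.8},{"dx":0,"dy":-3,"dz":0,"rx":0,"ry":0,"rz":0,"fingers":0.9},{"dx":0,"dy":-3,"dz":0,"rx":0,"ry":0,"rz":0,"fingers":1},{"dx":0,"dy":-3,"dz":0,"rx":0,"ry":0,"rz":0,"fingers":1},{"dx":0,"dy":-3,"dz":0,"rx":0,"ry":0,"rz":0,"fingers":1}]'
python3 -m jog '[{"dx":0,"dy":-3,"dz":-10,"rx":0,"ry":0,"rz":0,"fingers":1},{"dx":0,"dy":-3,"dz":-35,"rx":0,"ry":0,"rz":0,"fingers":1},{"dx":0,"dy":-3,"dz":-70,"rx":0,"ry":0,"rz":0,"fingers":1},{"dx":0,"dy":-30,"dz":-90,"rx":0,"ry":0,"rz":0,"fingers":1},{"dx":0,"dy":-65,"dz":-100,"rx":0,"ry":0,"rz":0,"fingers":1},{"dx":0,"dy":-105,"dz":-110,"rx":0,"ry":0,"rz":0,"fingers":1},{"dx":0,"dy":-145,"dz":-120,"rx":0,"ry":0,"rz":0,"fingers":1},{"dx":0,"dy":-185,"dz":-130,"rx":0,"ry":0,"rz":0,"fingers":1},{"dx":0,"dy":-225,"dz":-140,"rx":0,"ry":0,"rz":0,"fingers":1},{"dx":0,"dy":-250,"dz":-140,"rx":0,"ry":0,"rz":0,"fingers":1},{"dx":0,"dy":-250,"dz":-140,"rx":0,"ry":0,"rz":0,"fingers":1},{"dx":0,"dy":-250,"dz":-140,"rx":0,"ry":0,"rz":0,"fingers":1}]'
python3 - <<'E'
from h import *
snap('top','t3.png',(250,70,400,200),5)
E
```

```text
time: 6.5
eef_pos: [631.5, 81.5, 34.3]
ee_rot: [3.141, -0.0, 1.738]
wrist_force: [0.1, -0.2, -1.0]
grip_width: 85.2
time: 7.5
eef_pos: [383.9, 39.8, 175.5]
ee_rot: [3.138, -0.001, 1.739]
wrist_force: [0.5, 0.2, 0.1]
grip_width: 85.6
```

View pics/t3.png

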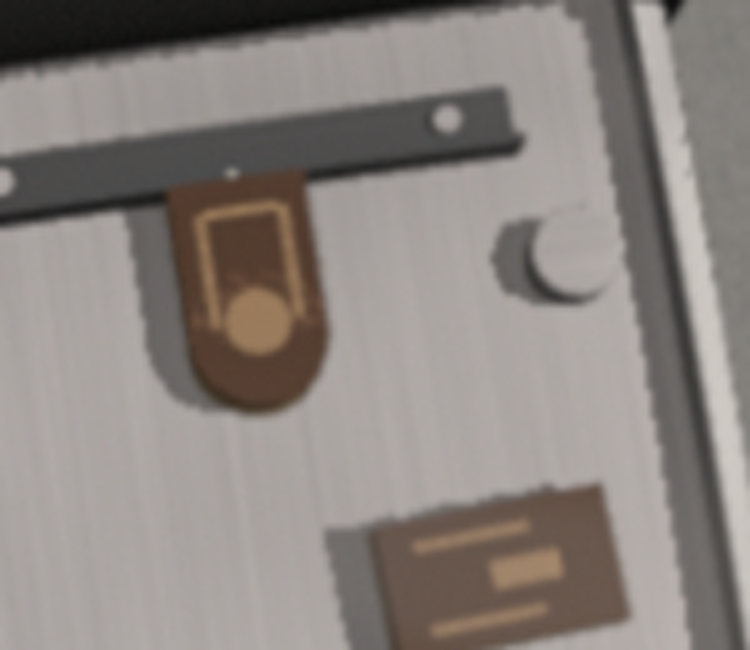

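Block lies flat at the bar with top corners (167,186) and (305,170), white line at (232,174). It looks centred, perhaps 1° off square, so I take a closer look with the wrist camera.

```bash
python3 -m jog '[{"dx":0,"dy":30,"dz":-15,"rx":0,"ry":0,"rz":0,"fingers":1},{"dx":0,"dy":65,"dz":-30,"rx":0,"ry":0,"rz":0,"fingers":1},{"dx":0,"dy":105,"dz":-30,"rx":0,"ry":0,"rz":0,"fingers":1},{"dx":0,"dy":145,"dz":-30,"rx":0,"ry":0,"rz":0,"fingers":1},{"dx":0,"dy":185,"dz":-30,"rx":0,"ry":0,"rz":0,"fingers":1},{"dx":0,"dy":220,"dz":-30,"rx":0,"ry":0,"rz":0,"fingers":1},{"dx":0,"dy":245,"dz":-30,"rx":0,"ry":0,"rz":0,"fingers":1},{"dx":0,"dy":255,"dz":-30,"rx":0,"ry":0,"rz":0,"fingers":1},{"dx":0,"dy":255,"dz":-30,"rx":0,"ry":0,"rz":0,"fingers":1},{"dx":0,"dy":255,"dz":-30,"rx":0,"ry":0,"rz":0,"fingers":1}]'
python3 - <<'E'
from h import *
snap('wrist','w3.png',(140,90,380,270),3.3)
E
```

```text
time: 8.38
eef_pos: [636.7, 82.0, 202.3]
ee_rot: [-3.139, 0.001, 1.737]
wrist_force: [0.1, -0.5, 0.3]
grip_width: 85.6
```

View pics/w3.png

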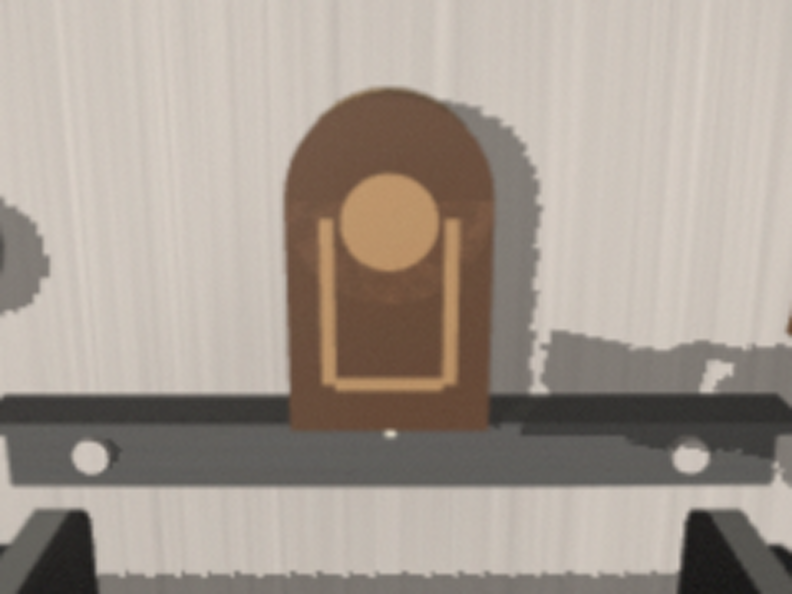

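The view shows the block's flat end (290–489, row 430) parallel to the bar and centred at 389.5, with the white line at 390. Now a numeric check of contact.

```bash
python3 - <<'E'
from h import *
m=env.camera_model('wrist')
f=lambda l,z:px2w(m,np.array(l)/3.3+[140-.35,90-.35],z)
c=f([(290,430),(489,430),(390,88)],62); foot=f([(5,394),(778,394)],30); top=f([(8,425),(775,427),(390,430)],56)
y=(foot[1]-foot[0]);print('len',np.linalg.norm(y)); y/=np.linalg.norm(y); n=np.array([y[1],-y[0],0])
for k,v in (('corners',c),('foot',foot),('top',top)): print(k,((v-foot[0])@n).round(1),((v-foot[0])@y).round(1))
E
```

```text
len 260.61006787156526
corners [  -0.5   -0.5 -102. ] [ 99.3 159.9 129.7]
foot [ 0. -0.] [  0.  260.6]
top [0.5 1.2 2. ] [ 10.4 250.1 129.8]
```

```bash
python3 -c "
from workcell import env
print(env.job_done())"
```

```text
the job is handed in; nothing more can be done
None
```

I gripped the brown arch block across its width, lifted it and gave it a quarter turn. I then lowered it onto the bed, pushed it gently against the stop bar (about 14 N), released it and backed the arm clear. I handed the job in after about 8.4 s of robot time.

- **Placement:** The last wrist picture shows the block lino up. Its flat end is parallel to the bar and centred within about 0.5 mm of the white line. The gap to the bar measures 0.5 mm, within the camera error, and both corners read the same.
- **Contact:** The block was let go while the arm was still pushing lightly, so it should be touching the bar.
- **Check that disagreed:** The top view suggested the block was about 1° off square, judged by eye from a coarse crop. The closer wrist view did not show this, and I relied on it.
- **Plain block:** I did not touch it. It looks unmoved in the later top view, though I did not re-measure its position.

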